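# Pry the battery cover of the test instrument's battery box

## Robot

A 6-joint arm with a two-finger parallel gripper is mounted at the origin on the work surface. World frame = base frame: x ahead of the robot, y to its left, z up, the work surface at z = 0. Lengths are in m, angles in rad, forces in N, time in s.
With the tool pointing down it reaches from about 0.375 to 0.975 m from the base axis. Payload 3.8 kg.
Tool frame: the origin (TCP) lies at the very end of the fingers, on their centre line; the grasp point (between the pads) lies 19 mm behind it; z points along the fingers, y is the direction in which the jaws open and shut (so a half turn about z gives the same grasp; the last joint's range is limited). The gripper opens to 85 mm and grips with 20 to 120 N. Pads are 22 mm wide; open, the fingers measure 114 mm over their backs; the gripper's body (76 mm by 85 mm) begins 54 mm behind the grasp point. The pads swing forward as they close: fully open they stand 13 mm farther back than shut.
Start: joints at [-1.276, 0.264, 1.604, -0, 1.274, -0.037], TCP at [0.22, -0.638, 0.231] pointing down, gripper open.
Joint ranges: [-2.63, 2.63], [-0.94, 2.18], [0.31, 2.57], [-1.31, 4.45], [0, 2.66], [-2.55, 2.55]. Speed limits (rad/s): [2.57, 2.57, 3.14, 3.14, 3.14, 3.14].

## Interface

Orientations are given as a rotation vector (axis times angle).
In Python, from workcell import status, read_camera, camera_info, order gives the robot as it stands.
- The arm moves only by the tool move_arm, never from a script. Its argument "deltas" is a list of rows, each a list of 3 entries, a list of its own where there are three numbers: the turn, a rotation vector about the world's x, y, z as a fraction of full scale, then the shift along the world's x, y, z as a fraction of full scale, then the closure, from -1 (fully open) to 1 (shut), so that 0 is half open. A call has 1 to 20 rows; each row is the pose to reach, as a shift and turn from the pose commanded when the call began; what a row does not reach only later rows make up. Full scale, the value 1, is 0.1 m for a shift and pi/2 rad for a turn. A row lasts 1/8 s, in which the tool goes at most 62.5 mm and 10.7 degrees, less where a joint would pass 70% of its speed; a pose out of reach is approached as far as the arm can. A call with a number of a shift or a turn outside -1 to 1 is refused whole. A call with a gripper value outside its range is refused whole. The fingers move at their own pace and stop on an object; "grip_force" is the grip in N (left out, the last holds). Time passes only in rows, so rows that repeat a pose let the fingers close. It gives the time, the measured TCP pose, the force and the opening at its end, in the units of the state.
- status.read_state(): the state, without advancing time (a new reading comes with each control period).
- read_camera(name): name is "scene" or "top" or "wrist"; returns (picture, depth): 480x640x3 uint8, red, green, blue; 480x640 float32, m along the optical axis (not along the pixel's ray), 0 where there is no reading.
- camera_info(name): a dict with "K" (3x3 intrinsics, pixels), "R" (3x3) and "t" (3): a world point X has camera coordinates R X + t. Camera axes: x right, y down, z forward; pixel columns grow to the right and rows downward; lengths in m; the calibration is good to about 2 mm. The wrist camera is an equidistant fisheye: a pixel r from the principal point sees the ray r / f radians off the axis. A picture is of the moment at which its call begins: read the wrist's pose just before it. camera_info takes no time and is no camera call; for the wrist camera it gives the pose at the moment of the call.
- order.finish_job(): hands the job in, once; it reports no verdict.
The state is a dict: "time": time; "q": joint angles; "joint_vel": joint speeds; "joint_torque": joint torques, N m; "tool_pos": TCP position; "tcp_rot": TCP orientation; "wrist_force": force on the tool from outside, world axes, zero at the start; "torque": the same for the moment, N m; "width": opening from 0.0 (shut) to 1.0 (fully open).
Only numpy, scipy, OpenCV 4.12 (cv2) and the standard library are available. Lean on these libraries where they do the work, as an engineer would, in place of code of your own. Each camera call takes 0.05 s, during which the arm holds its last target. There are 200 camera calls.

## Task

The big battery box needs a new battery. Take the flat pry tool, slide its blade into the notch under the near edge of that box's snap-fit cover and push the tool's handle down, so that the blade levers the edge up until it snaps past its catches and stays up; then draw the blade out and lay the tool down on the desk. Touch the cover with the tool only, leave it on its box, and do not touch the smaller adapter box.

Things in the scene. Friction and masses are not known exactly. Their poses are not given: they have to be found in the camera images.
- pry_tool: Flat pry tool, 165 mm long, 0.11 kg: bare steel blade 18 mm wide, 3 mm thick, 75 mm long, then a black square handle 90 mm long, 22 x 22 mm, centred on the blade's line. Origin: middle of the blade's tip; x points out of the tip, so the handle spans x = -75 to -165 mm; z up. Lies flat, origin 11 mm above the desk. Grip firmly across its width near its front.
- battery_box: The big light-grey box, fixed: 120 mm deep (x), 150 wide (y), rim 84 high. Origin: centre of its underside, x to its far side. Its 14 mm thick near rim (x = -60 to -46) has a notch at y = 0, open above and in front: 54 wide, floor 69 high; the floor's outer edge is the fulcrum. Behind it, under the cover (underside 80 high), the box is hollow from 40 high up, to x = 34, 97 wide.
- battery_cover: Ribbed dark-grey cover in the big box's top, 90 mm deep, 110 wide, 4 thick, loose. Origin: underside, middle of near edge; x to its far edge, tucked under a lip (the hinge). Shut: at x -45, z 80 mm in the box's frame. Sprung steel catches hook over both sides; about 8 N from below frees it: raised 9 mm it stays up. A tip 45 mm under it, tool tilted 18 degrees about the fulcrum, does it.
- adapter_box: The smaller light-grey box, a bystander, fixed: 100 mm deep, 100 wide, rim 84 high, with a smaller ribbed dark cover (72 x 69) and a smaller notch (36 wide). Origin: centre of its underside, axes as the big box's. It stands on the other side of the desk from the big box; which is left and which right changes.

How it is judged:
By the outcome, as a careful person would: the job done as asked, in the order asked, and still so for the second after the job is handed in, with the robot touching nothing.
It also fails if it takes over 48 s, if anything falls off the work surface, if the arm or the gripper's body presses on something with over 40 N, if the wrist force passes 120 N, or if a joint passes its speed limit or range.

## Working session

There is one attempt and no reset: what is moved stays moved. The work goes in short steps, Python scripts to look and compute and a tool call to move; the robot and the scene stay as the last step left them, time stands still between calls to the robot, and variables do not carry over. Pictures are saved under pics/ and viewed, about 8 in all and at most 12, crops included, and the job is handed in when it is done.

Besides the shell and the picture viewer there is one more tool, called by a JSON object that holds its "op" and its "data", one argument or row to a line. move_arm: Moves the arm, as the interface text tells. Its arguments: {"type":"object","properties":{"deltas":{"type":"array","items":{"type":"array"}},"grip_force":{"type":"number"}},"required":["deltas"]}

```bash
mkdir -p pics
python3 - <<'E'
from workcell import status, read_camera, camera_info
import cv2, numpy as np
s=status.read_state(); print(s['time'],s['tool_pos'],s['tcp_rot'],s['width'])
for n in ['scene','top']:
    p,d=read_camera(n); cv2.imwrite(f'pics/{n}0.png',p[:,:,::-1]); np.savez(f'{n}0.npz',p=p,d=d,**camera_info(n))
    i=camera_info(n); print(n,i['K'],i['R'],i['t'])
E
```

```text
0.0 [ 0.21966589 -0.6374722   0.22995723] [-3.09623730e+00 -5.18477831e-01  4.29800953e-04] 0.9977221060448179
scene [[483.93639856   0.         321.53953356]
 [  0.         483.93639856 237.35555927]
 [  0.           0.           1.        ]] [[-0.7950597   0.60652316  0.00311824]
 [ 0.51719436  0.68063094 -0.51889452]
 [-0.31684391 -0.41093939 -0.85483259]] [ 0.52886297 -0.288967    1.02054613]
top [[580.82546526   0.         314.60395962]
 [  0.         580.82546526 236.37775541]
 [  0.           0.           1.        ]] [[-5.44792223e-02 -9.98514495e-01  9.04551657e-04]
 [-9.76397854e-01  5.30828784e-02 -2.09354816e-01]
 [ 2.08995802e-01 -1.22886898e-02 -9.77839324e-01]] [0.02011855 0.66312995 0.77684356]
```

View pics/top0.png

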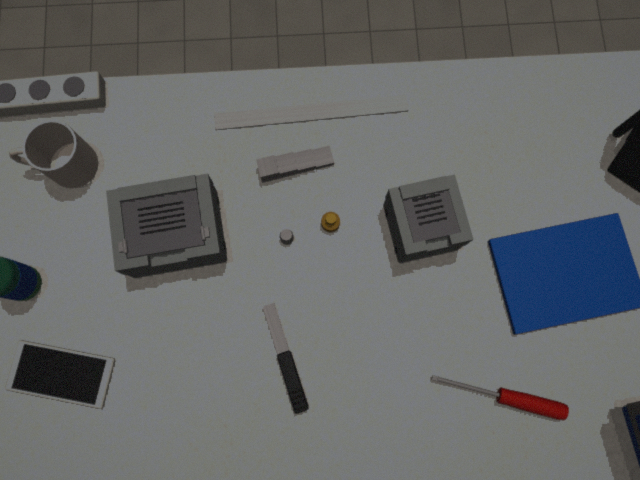

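View pics/scene0.png

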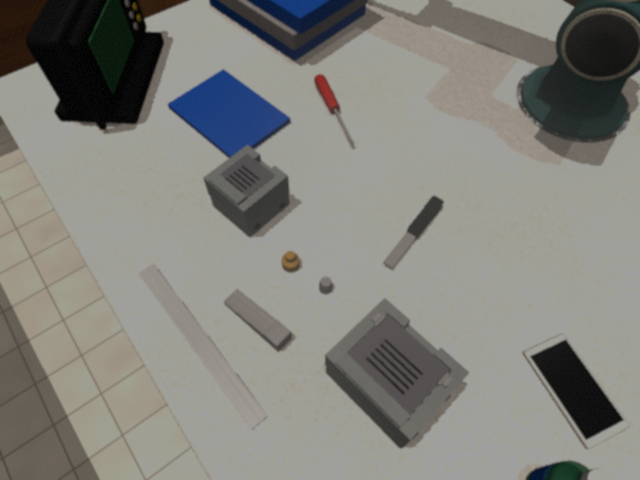

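The big box is on the left in the top view (corners about (108,190), (209,175), (225,250), (117,272)) and its notch is near (168,260). The tool is in the middle: blade tip (269,306), handle end (300,410). The adapter box is on the right. Next I measure by depth and mask.

```bash
cat > h.py <<'E'
import numpy as np, cv2
def cloud(f):
    z=np.load(f); K,R,t,d=z['K'],z['R'],z['t'],z['d']
    v,u=np.mgrid[:480,:640]
    c=np.stack([(u-K[0,2])/K[0,0]*d,(v-K[1,2])/K[1,1]*d,d],-1)
    return (c-t)@R, d>0, z['p']
def ray(f,uv,h):
    z=np.load(f); K,R,t=z['K'],z['R'],z['t']
    r=np.linalg.solve(K,np.array([*uv,1.]))@R; o=-R.T@t
    return o+r*(h-o[2])/r[2]
E
python3 - <<'E'
from h import *
for f in ['top0.npz','scene0.npz']:
    X,ok,p=cloud(f)
    print(f,'desk z',np.median(X[...,2][ok&(abs(X[...,2])<.02)]))
    m=(ok&(X[...,2]>.074)&(X[...,2]<.094)).astype(np.uint8)
    n,l,st,ce=cv2.connectedComponentsWithStats(m)
    for i in range(1,n):
        if st[i,4]<600: continue
        P=X[l==i]; r=cv2.minAreaRect(P[:,:2].astype(np.float32)); print('box',st[i],np.round(r[0],4),np.round(r[1],4),r[2],np.median(P[:,2]), 'px-rect',cv2.minAreaRect(np.argwhere(l==i)[:,::-1].astype(np.float32)))
    # tool
    dark=(p.max(2)<70)&ok&(X[...,2]<.05)&(X[...,0]>.3)&(X[...,0]<.62)&(abs(X[...,1])<.25)
    n,l,st,ce=cv2.connectedComponentsWithStats(dark.astype(np.uint8))
    for i in range(1,n):
        if st[i,4]<150: continue
        P=X[l==i]; r=cv2.minAreaRect(P[:,:2].astype(np.float32)); print('dark',st[i],np.round(r[0],4),np.round(r[1],4),r[2],np.median(P[:,2]),cv2.boxPoints(r).round(3).tolist())
print('tip/end from top', ray('top0.npz',(269,306),.0125),ray('top0.npz',(286,352),.0125),ray('top0.npz',(300,411),.022))
X,ok,p=cloud('top0.npz')
cv2.imwrite('pics/crop1.png',np.hstack([cv2.resize(p[160:290,95:235,::-1],None,fx=3,fy=3),cv2.resize(p[290:420,240:330,::-1],None,fx=3,fy=3)]))
E
```

```text
top0.npz desk z 0.00027449951894099905
box [  12  120   69   54 1007] [0.8204 0.3704] [0.0908 0.0793] 52.28489685058594 0.08585719307364084 px-rect ((49.989013671875, 145.72137451171875), (58.20973587036133, 54.16361618041992), 35.311214447021484)
box [ 106  174  115   98 8230] [0.6952 0.2033] [0.1213 0.1511] 6.905447006225586 0.08397301867083425 px-rect ((161.25674438476562, 222.04055786132812), (83.021484375, 108.667724609375), 80.53767395019531)
box [ 388  175   86   81 4563] [ 0.6848 -0.1845] [0.1004 0.1015] 9.798518180847168 0.08455613628200609 px-rect ((430.0626220703125, 214.39422607421875), (70.8863296508789, 70.9608383178711), 75.61860656738281)
dark [277 350  31  64 973] [0.4575 0.0289] [0.0917 0.0238] 15.454232215881348 0.021647173779734817 [[0.4099999964237213, 0.02800000086426735], [0.41600000858306885, 0.004999999888241291], [0.5049999952316284, 0.029999999329447746], [0.49799999594688416, 0.05299999937415123]]
scene0.npz desk z -0.0006974179346812934
box [237   0 118  38 934] [ 0.3667 -0.4894] [0.1239 0.2594] 51.49898147583008 0.08257518549788018 px-rect ((295.5, 18.5)
[... 530 characters left out ...]
1773859127 px-rect ((245.53494262695312, 178.0431671142578), (55.147377014160156, 68.28651428222656), 51.009002685546875)
box [ 325  298  144  144 9830] [0.6967 0.2047] [0.1213 0.1505] 6.9599785804748535 0.0834472010016214 px-rect ((398.5, 366.5000305175781), (120.20814514160156, 90.50965881347656), 45.0)
dark [408 197  34  41 535] [0.462  0.0323] [0.0879 0.021 ] 15.60908317565918 0.020711777888283253 [[0.4169999957084656, 0.03099999949336052], [0.4230000078678131, 0.009999999776482582], [0.5070000290870667, 0.03400000184774399], [0.5019999742507935, 0.05400000140070915]]
tip/end from top [0.57122029 0.05844884 0.0125    ] [0.50126058 0.03566749 0.0125    ] [0.41617054 0.01866632 0.022     ]
```

View pics/crop1.png

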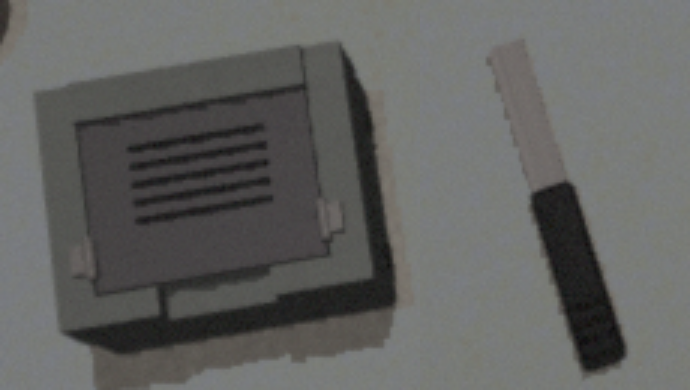

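{"op": "move_arm", "data": {
  "deltas": [
    [[0,0,-0.039],[0.2,0.5,-0.3],-1],
    [[0,0,-0.039],[0.38,1,-0.5],-0.3],
    [[0,0,-0.039],[0.38,1,-0.5],-0.3]
  ],
  "grip_force": 110
}}

```text
time: 0.48
tool_pos: [0.2574, -0.5317, 0.1767]
tcp_rot: [-3.103, -0.427, 0.003]
wrist_force: [-0.6, 0.4, -0.3]
width: 0.655
```

{"op": "move_arm", "data": {
  "deltas": [
    [[0,0,0],[0.19,0.5,-0.2],-0.3],
    [[0,0,0],[0.39,1,-0.3],-0.3],
    [[0,0,0],[0.39,1,-0.3],-0.3]
  ]
}}

```text
time: 0.85
tool_pos: [0.2971, -0.4351, 0.15]
tcp_rot: [-3.109, -0.428, 0.001]
wrist_force: [-0.0, 0.1, 0.7]
width: 0.65
```

{"op": "move_arm", "data": {
  "deltas": [
    [[0,0,0],[0.19,0.5,0],-0.3],
    [[0,0,0],[0.39,1,0],-0.3],
    [[0,0,0],[0.39,1,0],-0.3]
  ]
}}

```text
time: 1.23
tool_pos: [0.337, -0.3373, 0.152]
tcp_rot: [3.111, 0.429, 0.001]
wrist_force: [-0.2, -0.7, -0.4]
width: 0.651
```

{"op": "move_arm", "data": {
  "deltas": [
    [[0,0,0],[0.19,0.5,0],-0.3],
    [[0,0,0],[0.39,1,0],-0.3],
    [[0,0,0],[0.39,1,0],-0.3]
  ]
}}

```text
time: 1.6
tool_pos: [0.3763, -0.2379, 0.1521]
tcp_rot: [3.111, 0.429, 0.002]
wrist_force: [-0.8, -0.6, 0.7]
width: 0.649
```

{"op": "move_arm", "data": {
  "deltas": [
    [[0,0,0],[0.19,0.5,0],-0.3],
    [[0,0,0],[0.39,1,0],-0.3],
    [[0,0,0],[0.39,1,0],-0.3]
  ]
}}

```text
time: 1.98
tool_pos: [0.4157, -0.1381, 0.1521]
tcp_rot: [3.111, 0.429, 0.003]
wrist_force: [0.9, -1.1, 0.8]
width: 0.648
```

{"op": "move_arm", "data": {
  "deltas": [
    [[0,0,0],[0.19,0.5,0],-0.3],
    [[0,0,0],[0.39,1,0],-0.3],
    [[0,0,0],[0.39,1,0],-0.3],
    [[0,0,0],[0.39,1,0],-0.3],
    [[0,0,0],[0.39,1,0],-0.3]
  ]
}}

```text
time: 2.6
tool_pos: [0.4527, -0.0402, 0.1512]
tcp_rot: [3.113, 0.42, -0.001]
wrist_force: [-0.3, -0.7, -0.1]
width: 0.651
```

{"op": "move_arm", "data": {
  "deltas": [
    [[0,0,0],[0.2,0.5,0],-0.3],
    [[0,0,0],[0.31,0.77,-0.4],-0.3],
    [[0,0,0],[0.31,0.77,-0.8],-0.3],
    [[0,0,0],[0.31,0.77,-1],-0.3],
    [[0,0,0],[0.31,0.77,-1],-0.3],
    [[0,0,0],[0.31,0.77,-1],-0.3]
  ]
}}

```text
time: 3.35
tool_pos: [0.4847, 0.0379, 0.0522]
tcp_rot: [3.113, 0.421, 0.002]
wrist_force: [-1.0, -0.8, 0.5]
width: 0.652
```

Run:
```python
from workcell import status, read_camera, camera_info
import cv2, numpy as np
s=status.read_state(); print(s['time'],s['tool_pos'],s['tcp_rot'],s['wrist_force'])
p,_=read_camera('wrist'); cv2.imwrite('pics/w1.png',p[:,:,::-1])
i=camera_info('wrist'); print(i)
```

```text
3.35 [0.4847399  0.03787957 0.0522268 ] [3.11292245e+00 4.21343519e-01 2.26596906e-03] [-0.97992351 -0.81846962  0.49110555]
{'K': array([[371.64829954,   0.        , 317.35774963],
       [  0.        , 371.64829954, 243.28152183],
       [  0.        ,   0.        ,   1.        ]]), 'R': array([[ 2.66452121e-01, -9.63847785e-01,  8.45165653e-04],
       [-9.32068244e-01, -2.57443276e-01,  2.54895561e-01],
       [-2.45462940e-01, -6.87052150e-02, -9.66968220e-01]]), 't': array([-0.09339598,  0.47598225,  0.32809912])}
```

View pics/w1.png

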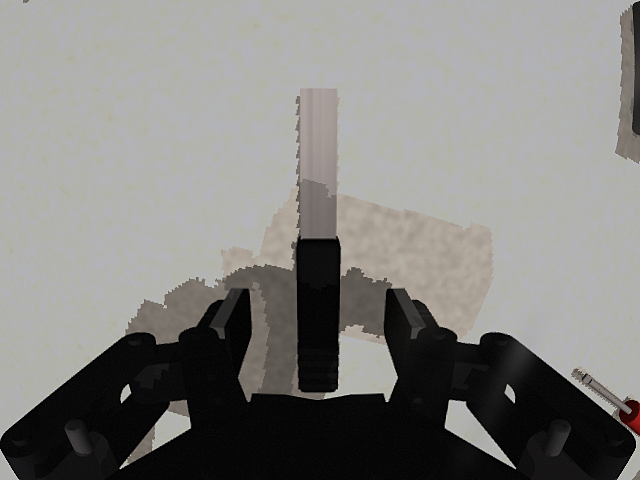

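The wrist view shows the tool straight between the fingers, blade tip at (319,88) and handle front edge at (318,238). It is centred, so I'll compute the tip position, descend and grip.

```bash
cat >> h.py <<'E'
def fray(K,R,t,uv,h):
    x=np.array([uv[0]-K[0,2],uv[1]-K[1,2]]); r=np.hypot(*x); th=r/K[0,0]
    c=np.array([*(x/r*np.sin(th)),np.cos(th)])@R; o=-R.T@t
    return o+c*(h-o[2])/c[2]
E
python3 - <<'E'
from h import *; from workcell import camera_info,status
i=camera_info('wrist'); a=(i['K'],i['R'],i['t'])
T=fray(*a,(319.5,88.5),.0125);F=fray(*a,(318.5,238),.022);tcp=np.array(status.read_state()['tool_pos'])
print(T,F,np.linalg.norm((T-F)[:2]),'yaw',np.degrees(np.arctan2(*(T-F)[1::-1])),'tip-tcp',np.linalg.norm((T-tcp)[:2]))
E
```

```text
[0.57770421 0.06173641 0.0125    ] [0.50758296 0.04286786 0.022     ] 0.07261550598239032 yaw 15.060676813411824 tip-tcp 0.09553443899776871
```

{"op": "move_arm", "data": {
  "deltas": [
    [[0,0,0],[0,0,-0.3],-0.3],
    [[0,0,0],[0,0,-0.45],-0.3],
    [[0,0,0],[0,0,-0.5],-0.3],
    [[0,0,0],[0,0,-0.5],-0.3]
  ]
}}

```text
time: 3.9
tool_pos: [0.4841, 0.0388, 0.0015]
tcp_rot: [-3.113, -0.424, -0.0]
wrist_force: [-0.3, -0.8, 0.4]
width: 0.651
```

{"op": "move_arm", "data": {
  "deltas": [
    [[0,0,0],[0,0,0],0.3],
    [[0,0,0],[0,0,0],1],
    [[0,0,0],[0,0,0],1],
    [[0,0,0],[0,0,0],1],
    [[0,0,0],[0,0,0],1],
    [[0,0,0],[0,0,0],1]
  ],
  "grip_force": 110
}}

```text
time: 4.65
tool_pos: [0.4848, 0.0388, 0.0025]
tcp_rot: [3.113, 0.424, 0.003]
wrist_force: [-1.7, 0.4, 5.1]
width: 0.232
```

{"op": "move_arm", "data": {
  "deltas": [
    [[0,0,0],[0,0,0.3],1],
    [[0,0,0],[0,0,0.7],1],
    [[0,0,-0.047],[0,0.3,0.9],1],
    [[0,0,-0.094],[0,0.8,0.9],1],
    [[0,0,-0.094],[0,0.9,0.9],1],
    [[0,0,-0.094],[0,0.9,0.9],1]
  ]
}}

```text
time: 5.4
tool_pos: [0.4834, 0.1291, 0.091]
tcp_rot: [3.135, 0.197, -0.001]
wrist_force: [-0.2, -0.3, -1.5]
width: 0.229
```

{"op": "move_arm", "data": {
  "deltas": [
    [[0,0,0],[0.2,0.3,-0.1],1],
    [[0,0,0],[0.42,0.545,-0.25],1],
    [[0,0,0],[0.42,0.545,-0.25],1],
    [[0,0,0],[0.42,0.545,-0.25],1]
  ]
}}

```text
time: 5.9
tool_pos: [0.525, 0.182, 0.0656]
tcp_rot: [3.135, 0.192, -0.003]
wrist_force: [-1.0, 0.4, -0.9]
width: 0.232
```

Run:
```python
from h import *
from workcell import status, read_camera, camera_info
s=status.read_state(); print(s['time'],s['tool_pos'],s['tcp_rot'],s['wrist_force'],s['width'])
i=camera_info('wrist'); p,d=read_camera('wrist'); np.savez('w2.npz',p=p,d=d,**i); cv2.imwrite('pics/w2.png',p[:,:,::-1])
p,d=read_camera('scene'); np.savez('scene2.npz',p=p,d=d,**camera_info('scene'))
p,d=read_camera('top'); np.savez('top2.npz',p=p,d=d,**camera_info('top'))
```

```text
5.9 [0.52504179 0.18199818 0.0655777 ] [ 3.1347186   0.19223492 -0.00341586] [-1.04534764  0.3748785  -0.93355131] 0.23210037498684288
```

View pics/w2.png

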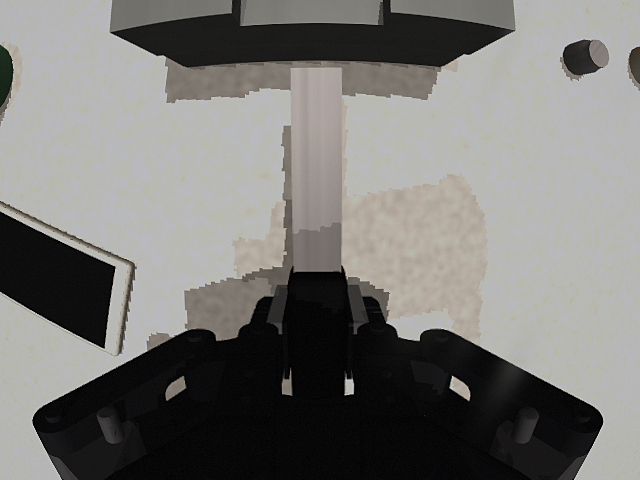

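The wrist view shows the blade tip at (316,68), just in front of the box face. The notch spans about columns 236–385 and the tool is straight. Next I check the blade's height and pitch from depth.

Run:
```python
from h import *
c=np.array([.6958,.204]); a=np.radians(6.93); B=np.array([[np.cos(a),np.sin(a)],[-np.sin(a),np.cos(a)]])
def rep(n,X,ok):
    Q=np.dstack([(X[...,:2]-c)@B.T,X[...,2]])
    m=ok&(Q[...,0]>-.16)&(Q[...,0]<-.065)&(abs(Q[...,1])<.015)&(Q[...,2]>.04)
    P=Q[m]; 
    if len(P)<20: print(n,len(P)); return
    b=P[(P[:,0]>-.145)]
    print(n,len(b),'tip x',np.percentile(P[:,0],99.5),'y',np.median(b[:,1]), [(round(lo,3),round(float(np.median(b[(b[:,0]>=lo)&(b[:,0]<lo+.02),2])),4),round(float(np.median(b[(b[:,0]>=lo)&(b[:,0]<lo+.02),1])),4)) for lo in (-.14,-.12,-.1,-.08) if ((b[:,0]>=lo)&(b[:,0]<lo+.02)).sum()>5])
    # notch floor
    m=ok&(abs(Q[...,1])<.05)&(Q[...,0]>-.058)&(Q[...,0]<-.048)&(Q[...,2]>.05)
    f=Q[m]; g=f[f[:,2]<.076]
    if len(g): print('  floor z',np.median(g[:,2]),'y range',np.percentile(g[:,1],[2,98]),'rim',np.median(f[f[:,2]>.079,2]) if (f[:,2]>.079).any() else None)
for n in ['top2.npz','scene2.npz']:
    X,ok,p=cloud(n); rep(n,X,ok)
z=np.load('w2.npz'); K,R,t,d=z['K'],z['R'],z['t'],z['d']
v,u=np.mgrid[:480,:640]; x=u-K[0,2]; y=v-K[1,2]; r=np.hypot(x,y)+1e-9; th=r/K[0,0]; k=np.tan(th)/r*d
rep('wrist',(np.dstack([x*k,y*k,d])-t)@R,d>0)
```

```text
top2.npz 760 tip x -0.08075298005217399 y -0.0037868914899455543 [(-0.14, 0.4268, -0.0059), (-0.12, 0.0757, -0.0032), (-0.1, 0.0759, -0.0028)]
  floor z 0.06847734205205604 y range [-0.02375469  0.02644142] rim 0.08376209059481907
scene2.npz 6172 tip x -0.08118555016618291 y 0.0001502742704078266 [(-0.14, 0.3484, 0.0), (-0.12, 0.0749, -0.0013), (-0.1, 0.0747, -0.0006), (-0.08, 0.0746, -0.0018)]
  floor z 0.06818665910251329 y range [-0.02619092  0.02532172] rim 0.08311135702954503
wrist 9361 tip x -0.07787483132564146 y -0.0012216737434290093 [(-0.14, 0.0761, -0.0012), (-0.12, 0.076, -0.0012), (-0.1, 0.076, -0.0012), (-0.08, 0.0759, -0.0011)]
  floor z 0.0688382849198208 y range [-0.04667369  0.04667718] rim 0.08436346439328792
```

{"op": "move_arm", "data": {
  "deltas": [
    [[0,0,0],[0.12,0.015,0],1],
    [[0,0,0],[0.25,0.03,0],1],
    [[0,0,0],[0.38,0.05,0],1],
    [[0,0,0],[0.52,0.07,0],1],
    [[0,0,0],[0.65,0.09,0],1],
    [[0,0,0],[0.78,0.1,0],1],
    [[0,0,0],[0.78,0.1,0],1],
    [[0,0,0],[0.78,0.1,0],1]
  ]
}}

```text
time: 7.05
tool_pos: [0.6034, 0.1932, 0.066]
tcp_rot: [3.135, 0.193, -0.002]
wrist_force: [-0.1, 0.1, -2.0]
width: 0.225
```

{"op": "move_arm", "data": {
  "deltas": [
    [[0,0,0],[0,0,-0.015],1],
    [[0,0,0],[0,0,-0.03],1],
    [[0,0,0],[0,0,-0.03],1],
    [[0.004,-0.033,0],[0.004,0,-0.046],1],
    [[0.008,-0.066,0],[0.008,0.001,-0.064],1],
    [[0.008,-0.066,0],[0.008,0.001,-0.064],1]
  ],
  "grip_force": 120
}}

```text
time: 7.8
tool_pos: [0.6033, 0.1932, 0.0595]
tcp_rot: [-3.126, -0.193, -0.161]
wrist_force: [-0.1, 0.3, -1.8]
width: 0.223
```

{"op": "move_arm", "data": {
  "deltas": [
    [[0.004,-0.033,0],[0.006,0.001,-0.016],1],
    [[0.008,-0.066,0],[0.012,0.001,-0.033],1],
    [[0.008,-0.066,0],[0.012,0.001,-0.033],1]
  ]
}}

```text
time: 8.18
tool_pos: [0.6044, 0.1932, 0.0556]
tcp_rot: [-3.108, -0.191, -0.32]
wrist_force: [0.1, 0.0, -1.8]
width: 0.226
```

Run:
```python
from h import *
from workcell import status, read_camera, camera_info
s=status.read_state(); print(s['time'],s['tool_pos'],s['wrist_force'],s['torque'])
a=[]
for n in ['top','scene']:
    p,d=read_camera(n); np.savez(n+'3.npz',p=p,d=d,**camera_info(n))
c=np.array([.6958,.204]); a=np.radians(6.93); B=np.array([[np.cos(a),np.sin(a)],[-np.sin(a),np.cos(a)]])
for n in ['top0.npz','top3.npz','scene0.npz','scene3.npz']:
    X,ok,p=cloud(n); Q=np.dstack([(X[...,:2]-c)@B.T,X[...,2]])
    f=lambda x0,x1,y: [round(float(np.median(Q[...,2][ok&(Q[...,0]>x0)&(Q[...,0]<x1)&(abs(Q[...,1])<y)])),4)]
    print(n,'cover near/mid/far',f(-.042,-.03,.04),f(-.005,.005,.04),f(.03,.04,.04),'blade',f(-.072,-.062,.006))
p=np.load('scene3.npz')['p']; cv2.imwrite('pics/s3.png',cv2.resize(p[230:460,260:520,::-1],None,fx=2.5,fy=2.5))
```

```text
8.175 [0.60438096 0.19319429 0.05564482] [ 0.09549389  0.00875766 -1.77723233] [-0.07102991  0.29787921  0.03557785]
top0.npz cover near/mid/far [0.0832] [0.0839] [0.0842] blade [-0.0003]
top3.npz cover near/mid/far [0.0894] [0.0877] [0.0858] blade [0.0693]
scene0.npz cover near/mid/far [0.083] [0.0834] [0.0833] blade [nan]
scene3.npz cover near/mid/far [0.09] [0.0879] [0.0853] blade [0.0702]
  return _methods._mean(a, axis=axis, dtype=dtype,
  ret = ret.dtype.type(ret / rcount)
```

View pics/s3.png

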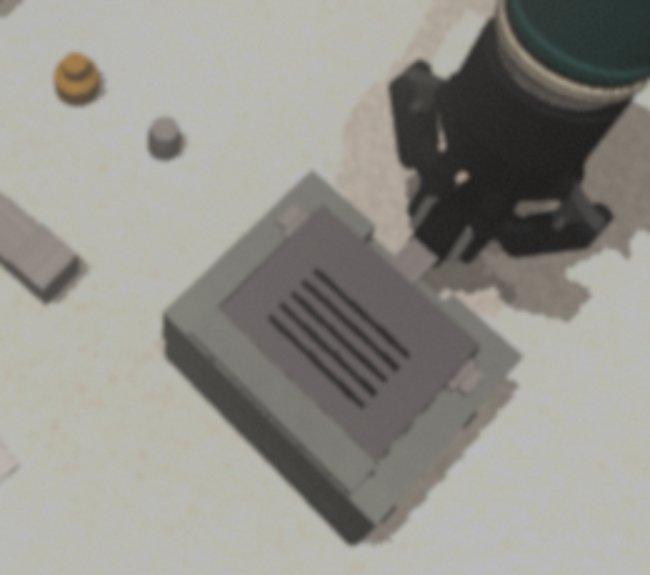

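The crop shows the blade under the cover, with the cover's near edge already about 7 mm up by depth. I'll continue the lever motion past 18°.

{"op": "move_arm", "data": {
  "deltas": [
    [[0.004,-0.033,0],[0.007,0.001,-0.016],1],
    [[0.008,-0.066,0],[0.015,0.002,-0.032],1],
    [[0.011,-0.094,0],[0.021,0.002,-0.045],1],
    [[0.011,-0.094,0],[0.021,0.002,-0.045],1],
    [[0.011,-0.094,0],[0.021,0.002,-0.045],1]
  ]
}}

```text
time: 8.9
tool_pos: [0.609, 0.1939, 0.0529]
tcp_rot: [-3.065, -0.188, -0.555]
wrist_force: [0.0, 0.2, -2.7]
width: 0.223
```

```bash
cat > chk.py <<'E'
import sys
from h import *
from workcell import status, read_camera, camera_info
s=status.read_state(); print(s['time'],s['tool_pos'],s['wrist_force'],s['torque'],s['width'])
k=sys.argv[1]
for n in ['top','scene']:
    p,d=read_camera(n); np.savez(n+k+'.npz',p=p,d=d,**camera_info(n))
c=np.array([.6958,.204]); a=np.radians(6.93); B=np.array([[np.cos(a),np.sin(a)],[-np.sin(a),np.cos(a)]])
for n in ['top','scene']:
    X,ok,p=cloud(n+k+'.npz'); Q=np.dstack([(X[...,:2]-c)@B.T,X[...,2]])
    f=lambda x0,x1,y: [round(float(np.median(Q[...,2][ok&(Q[...,0]>x0)&(Q[...,0]<x1)&(abs(Q[...,1])<y)])),4)]
    print(n,'cover near/mid/far',f(-.042,-.03,.04),f(-.005,.005,.04),f(.03,.04,.04),'blade',f(-.072,-.062,.006))
E
python3 chk.py 4 2>/dev/null
```

```text
8.9 [0.60899169 0.19394112 0.05287447] [ 0.02139856  0.23422529 -2.74021441] [-0.02455667  0.38708845 -0.01073673] 0.2234917328535429
top cover near/mid/far [0.1077] [0.0973] [0.0861] blade [0.0709]
scene cover near/mid/far [0.1093] [0.0974] [0.0857] blade [0.0701]
```

{"op": "move_arm", "data": {
  "deltas": [
    [[-0.009,0.075,0],[-0.015,-0.001,0.036],1],
    [[-0.018,0.15,0],[-0.03,-0.003,0.075],1],
    [[-0.027,0.226,0],[-0.041,-0.004,0.118],1],
    [[-0.027,0.226,0],[-0.041,-0.004,0.122],1],
    [[-0.027,0.226,0],[-0.041,-0.004,0.122],1]
  ]
}}

```text
time: 9.62
tool_pos: [0.6036, 0.1932, 0.0638]
tcp_rot: [3.136, 0.193, 0.001]
wrist_force: [-1.1, -0.0, -1.8]
width: 0.224
```

```bash
python3 chk.py 5 2>/dev/null
```

```text
9.625 [0.60364908 0.19320196 0.06381916] [-1.06903851 -0.0435021  -1.84777124] [0.04304364 0.03331096 0.02816315] 0.22391896356135962
top cover near/mid/far [0.095] [0.0902] [0.085] blade [0.4415]
scene cover near/mid/far [0.0949] [0.0897] [0.0844] blade [0.4374]
```

The cover's near edge now stays about 12 mm up with the blade lowered. I'll withdraw it, then lay the tool back where it was picked up.

{"op": "move_arm", "data": {
  "deltas": [
    [[0,0,0],[-0.15,-0.018,0],1],
    [[0,0,0],[-0.3,-0.036,0],1],
    [[0,0,0],[-0.45,-0.055,0],1],
    [[0,0,0],[-0.6,-0.073,0],1],
    [[0,0,0],[-0.8,-0.097,0],1],
    [[0,0,0],[-0.98,-0.119,0],1],
    [[0,0,0],[-0.98,-0.119,0],1]
  ]
}}

```text
time: 10.6
tool_pos: [0.504, 0.1811, 0.064]
tcp_rot: [3.135, 0.194, -0.002]
wrist_force: [0.4, 0.6, -2.0]
width: 0.227
```

{"op": "move_arm", "data": {
  "deltas": [
    [[0,0,0],[-0.2,-0.4,0],1],
    [[0,0,0],[-0.25,-0.9,0],1],
    [[0,0,0],[-0.25,-0.9,-0.3],1],
    [[0,0,0],[-0.25,-0.9,-0.5],1],
    [[0,0,0],[-0.25,-0.9,-0.55],1],
    [[0,0,0],[-0.25,-0.9,-0.55],1]
  ]
}}

```text
time: 11.35
tool_pos: [0.4814, 0.0915, 0.0094]
tcp_rot: [-3.136, -0.193, -0.0]
wrist_force: [0.0, 0.8, -0.7]
width: 0.225
```

{"op": "move_arm", "data": {
  "deltas": [
    [[0,0,0],[0,0,-0.04],1],
    [[0,0,0],[0,0,-0.065],1],
    [[0,0,0],[0,0,-0.065],1],
    [[0,0,0],[0,0,-0.065],1]
  ]
}}

```text
time: 11.85
tool_pos: [0.481, 0.0915, 0.003]
tcp_rot: [-3.136, -0.193, -0.001]
wrist_force: [0.3, -0.9, -0.6]
width: 0.224
```

{"op": "move_arm", "data": {
  "deltas": [
    [[0,0,0],[0,0,0],0.3],
    [[0,0,0],[0,0,0],0],
    [[0,0,0],[0,0,0],-0.3],
    [[0,0,0],[0,0,0],-0.3],
    [[0,0,0],[0,0,0],-0.3]
  ]
}}

```text
time: 12.48
tool_pos: [0.4809, 0.0914, 0.0028]
tcp_rot: [-3.136, -0.193, -0.0]
wrist_force: [0.3, 0.3, -0.7]
width: 0.646
```

{"op": "move_arm", "data": {
  "deltas": [
    [[0,0,0],[0,0,0.2],-0.3],
    [[0,0,0],[0,0,0.6],-0.3],
    [[0,0,0],[-0.1,-0.3,1],-0.3],
    [[0,0,0],[-0.1,-0.9,1],-0.3],
    [[0,0,0],[-0.1,-0.9,1],-0.3]
  ]
}}

```text
time: 13.1
tool_pos: [0.4713, -0.0016, 0.1037]
tcp_rot: [3.135, 0.185, 0.003]
wrist_force: [-0.5, 0.3, 0.0]
width: 0.654
```

{"op": "move_arm", "data": {
  "deltas": [
    [[0,0,0],[0,-0.5,0.5],-0.3],
    [[0,0,0],[0,-1,1],-0.3],
    [[0,0,0],[0,-1,1],-0.3],
    [[0,0,0],[0,-1,1],-0.3]
  ]
}}

```text
time: 13.6
tool_pos: [0.4712, -0.0984, 0.203]
tcp_rot: [-3.135, -0.191, -0.001]
wrist_force: [0.4, -0.3, -0.2]
width: 0.651
```

```bash
python3 chk.py 6 2>/dev/null
python3 - <<'E'
from h import *
p=np.load('scene6.npz')['p']; cv2.imwrite('pics/s6.png',p[:,:,::-1])
X,ok,_=cloud('top6.npz'); z=X[...,2]; m=ok&(z>.007)&(z<.04)&(X[...,0]>.35)&(X[...,0]<.62)&(X[...,1]>.02)&(X[...,1]<.16)
P=X[m]; print(len(P),cv2.minAreaRect(P[:,:2].astype(np.float32)),P[:,2].max())
E
```

```text
13.6 [ 0.4712211  -0.09841306  0.20296644] [ 0.40631611 -0.34502533 -0.18397727] [-0.06510684  0.01969043  0.01826108] 0.6514513389991679
top cover near/mid/far [0.0946] [0.09] [0.0851] blade [-0.0003]
scene cover near/mid/far [0.0949] [0.0899] [0.0845] blade [nan]
1612 ((0.4907112717628479, 0.09057203680276871), (0.16515043377876282, 0.022810259833931923), 7.621207237243652) 0.026035656357663486
```

View pics/s6.png

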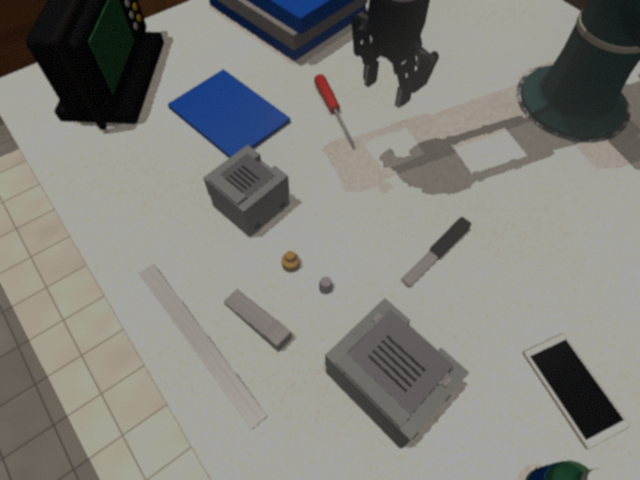

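The picture shows the tool lying flat on the desk from (405,283) to (467,222). The big box's cover, around (400,365), is raised at its near edge and still on the box. The gripper is clear and nothing else has moved.

```bash
python3 -c "from workcell import order; print(order.finish_job())"
```

```text
the job is handed in; nothing more can be done
None
```

The big box's cover is snapped up and still on its box, and the pry tool is lying on the desk; I handed the job in at 13.6 s of the 48 s. I gripped the tool near the front of its handle and slid the blade about 45 mm under the cover. I then tilted it about 20° over the notch edge, levelled it, drew it out and laid it down.

- **Cover:** in both fixed cameras its near edge stands about 12 mm higher than at the start. It read the same with the blade lowered and again after the blade was out, so it holds by itself. Its far edge is still tucked in place.
- **Tool:** it lies flat on the desk, about 165 × 23 mm in the last depth image.
- **Surroundings:** the gripper is open and clear, and nothing else, including the adapter box, looks moved in the last picture.
- **Forces:** readings at the end of each move never passed about 5 N. That includes the pry, where I had expected more; I did not find out why, but the depth images show the cover did lift.

No check failed.

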